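Close and clamp a casting mould in the studio

ROBOT

A 6-joint arm with a two-finger parallel gripper is mounted at the origin on the work surface. World frame = base frame: x ahead of the robot, y to its left, z up, the work surface at z = 0. Lengths are in mm, angles in rad, forces in N, time in s.
With the tool pointing down it reaches from about 275 to 1000 mm from the base axis. Payload 8.4 kg.
Tool frame: the origin (TCP) lies midway between the tips of the shut fingers; the grasp point (between the pads) lies 19 mm behind it; z points along the fingers, y is the direction in which the jaws open and shut (so a half turn about z gives the same grasp; the last joint's range is limited). The gripper opens to 85 mm and grips with 20 to 120 N. Pads are 22 mm wide; open, the fingers measure 114 mm over their backs; the gripper's body (76 mm by 85 mm) begins 54 mm behind the grasp point. The pads swing forward as they close: fully open they stand 13 mm farther back than shut.
Start: joints at [1.179, 0.353, 1.633, -0, 1.155, -0.002], TCP at [237.501, 578.119, 231.281] pointing down, gripper open.
Joint ranges: [-2.63, 2.63], [-0.92, 2.1], [0.06, 2.66], [-1.3, 4.44], [0, 2.69], [-3.02, 3.02]. Speed limits (rad/s): [2.22, 2.22, 2.79, 3.14, 3.14, 3.14].

INTERFACE

Orientations are given as [roll, pitch, yaw] about the fixed x, y, z axes, in that order (R = Rz(yaw) Ry(pitch) Rx(roll)).
In Python, from rig import * gives the robot as it stands.
- The arm moves only by the tool play_rows, never from a script. Its argument "moves" is a list of rows, each a list of 3 entries, a list of its own where there are three numbers: the shift along the tool's x, y, z in m, then the turn, a rotation vector about the tool's x, y, z in rad, then the opening in per cent of the stroke, from 0 (shut) to 100 (fully open). In form: [[[x, y, z], [rx, ry, rz], fingers], ...]. A call has 1 to 20 rows; each row shifts and turns the commanded pose from where the row before left it, along the tool's axes as they then stand; what a row does not reach is not made up. A row lasts 1/10 s, in which the tool goes at most 50 mm and 8.59 degrees, less where a joint would pass 70% of its speed; a pose out of reach is approached as far as the arm can. A call is refused whole if a number of a shift passes 0.05 or a number of a turn 0.15, either way. A call with a gripper value outside its range is refused whole. The fingers move at their own pace and stop on an object; "squeeze" is the grip in N (left out, the last holds). Time passes only in rows, so rows that do not move let the fingers close. It gives the time, the measured TCP pose, the force and the opening at its end, in the units of the state.
- sense(): the state, without advancing time (a new reading comes with each control period).
- grab_frame(name): name is "side" or "top"; returns a dict with "pixels" (420x560x3 uint8, red, green, blue), "intrinsics" (3x3 intrinsics, pixels), "R" (3x3) and "t" (3): a world point X has camera coordinates R X + t. Camera axes: x right, y down, z forward; pixel columns grow to the right and rows downward; lengths in mm; the calibration is good to about 2 mm. A picture is of the moment at which its call begins. There is no depth.
- sign_off(): hands the job in, once; it reports no verdict.
The state is a dict: "clock": time; "qpos": joint angles; "qvel": joint speeds; "joint_efforts": joint torques, N m; "eef_pos": TCP position; "tcp_rot": TCP orientation; "contact_force": force on the tool from outside, world axes, zero at the start; "wrist_torque": the same for the moment, N m; "opening": opening from 0.0 (shut) to 1.0 (fully open).
Only numpy, scipy, OpenCV 4.12 (cv2) and the standard library are available. Lean on these libraries where they do the work, as an engineer would, in place of code of your own. Each camera call takes 0.05 s, during which the arm holds its last target. There are 200 camera calls.

TASK

Close the small casting mould: take its loose upper half (the aluminium plate with the rib handle) from the sloping plywood rest, lower it gently over the two locating pins of the lower half until it lies flush, and let go of it. Then turn the clamp's wing nut clockwise until its wings line up with the rib on the clamp block, so that the lock force is right, and after that flip the cam lever right over onto the plate until it is fully down, leaving it clamped. Do not knock the glass jar or the plaster figure out of their places.

Things in the scene. Friction and masses are not known exactly. Their poses are not given: they have to be found in the camera images.
- mould: Lower mould half, fixed. Aluminium block 130 (x) x 172 (y) x 30 mm high; origin at its underside's centre, z up. A thin round relief marks the middle of its top. Two upright steel pins on top at (-40, +60) and (+40, -60) mm, 10 mm in diameter, 19 mm tall, the top 8 mm tapered to 4.4 mm. A dark steel cam clamp stands along its +y edge.
- mould_top (a point): Centre of the lower mould half's top face (30 mm above the table), axes as the mould's.
- clamp_block (a point): Top centre of the clamp block's nut half, under the nut, at (-40, 106, 58) mm in the mould's frame and axes. The block spans y 88 to 124 mm: 58 mm high for x -85 to +5 mm, with a straight rib 4 mm wide and 4 mm high on top along the mould's x axis, passing under the nut; 40 mm high for x +5 to +65 mm, where the lever pivots.
- pin_a (a point): Foot of the pin at (-40, +60) mm, at the level of the top face.
- pin_b (a point): Foot of the pin at (+40, -60) mm, at the level of the top face.
- plate: Upper mould half: loose aluminium plate 120 (x) x 160 (y) x 10 mm, about 0.5 kg; origin at its underside's centre, z out of its top. On top, centred, a solid rib handle 14 mm (x) x 64 mm (y), its top 56 mm above the underside. Through holes 12.5 mm wide at (-40, +60) and (+40, -60) mm; it fits the pins either way round (half a turn). Starts tilted 30 degrees on the rest; lift it along its own z.
- plate_grip (a point): Point in the middle of the rib handle to grip (40 mm above the plate's underside), axes as the plate's: pinch along its x.
- hole_a (a point): Centre of the plate's hole at (-40, +60) mm, at its underside.
- hole_b (a point): Centre of the plate's hole at (+40, -60) mm, at its underside.
- rest: Fixed plywood rest, 130 x 150 mm foot, its top sloping at 30 degrees, lower at its -x side (the robot's side); origin at the centre of its underside. A low lip at that side holds the plate's lower edge.
- wing_nut (a joint): Turn of the wing nut in rad, growing clockwise from above, 0 to 2.2; starts at 0 to 0.4, stays where left (friction 0.12 N m). Right setting 1.25: the wings lie along the rib, the mould's x axis. At value q the wings stand 1.25 - q rad anticlockwise of that axis. Each rad lowers the lever's pivot by 3 mm.
- nut_grip (a point): Middle of the wings' grip, on the nut's axis, 103 mm above the table; its x axis is NOT along the wings: use the joint value. Wings 46 mm long, 10 mm thick, 78 to 114 mm above the table, on a hub 22 mm in diameter (70 to 78 mm up); nothing else stands within 50 mm at that height.
- clamp_lever (a joint): Angle of the cam lever in rad, about the mould's x axis: 0 is open, leaning 20 degrees (0.35 rad) beyond upright, away from the plate, to the mould's +y; grows as it swings up and over to -y; 1.92 is its stop, fully down, level over the plate along the mould's y. Starts at 0 to 0.25; stays where left; about 8 N at the grip moves it.
- lever_pivot (a point): Lever's hinge point, at (+40, 106) mm in the mould's x, y and 66 mm above the table (less 3 mm for each rad of the nut); axes as the mould's.
- lever_grip (a point): Middle of the lever's black grip, 75 mm from the pivot. The grip is 18 mm wide (along the mould's x), 12 mm thick and 40 mm long, to 92 mm from the pivot.
- clamp_foot: Round rubber foot, 18 mm in diameter, sprung, on the lever's inner side 45 mm from the pivot; with the lever down it presses on the plate, with about 5 N if the nut is set right.
- jar: Closed glass jar, 68 mm in diameter, 105 mm high, origin at its underside's centre; to be left in place.
- figure: Small plaster figure, 60 mm in diameter, 118 mm high, origin at its underside's centre; to be left in place.

How it is judged (in metres and radians):
On the way, in this order (a step that is already met when the one before it is completed fails the run):
1. the plate is lifted clear of the rest (contact force between plate and rest below 0.05 N and contact force between plate and the fingers above 1 N and distance of plate from where it was at the start of the episode above 0.03 m), for 0.2 s.
2. the plate lies flush on the lower mould half, over both pins, and is let go, with the lever still open (z of plate in the frame of mould_top between -0.002 and 0.002 m and horizontal distance between plate and mould_top below 0.004 m and angle between the x axis of plate and the x axis of mould, either way round below 0.05 rad and angle between plate's own z axis and vertical below 0.02 rad and contact force between plate and the fingers below 0.05 N and value of joint clamp_lever below 0.6 rad), for 0.2 s.
3. the wing nut is turned until its wings line up with the rib, with the lever still open (value of joint wing_nut between 1.1 and 1.4 rad and value of joint clamp_lever below 0.8 rad), for 0.2 s.
4. the cam lever is fully down and its foot presses on the plate (value of joint clamp_lever above 1.82 rad and contact force between clamp_foot and plate above 2 N), for 0.2 s.
At the end, for the whole second after the job is handed in: Plate at rest on the lower half over both pins (within 2 mm in height, 4 mm sideways, 0.05 rad in turn, 0.02 rad in tilt); wing nut within 0.15 rad of the rib's line (1.10 to 1.40); lever within 0.1 rad of its down stop, its foot pressing the plate with 2 to 10 N (all of step 4 and z of plate in the frame of mould_top between -0.002 and 0.002 m and horizontal distance between plate and mould_top below 0.004 m and angle between the x axis of plate and the x axis of mould, either way round below 0.05 rad and angle between plate's own z axis and vertical below 0.02 rad and value of joint wing_nut between 1.1 and 1.4 rad and contact force between clamp_foot and plate below 10 N and linear speed of plate below 0.01 m/s); the robot touches nothing.
It fails at once if the plate is dropped or slammed onto the lower mould half (faster than 0.3 m/s just above it) (horizontal distance between plate and mould_top below 0.05 m and z of plate in the frame of mould_top below 0.03 m and linear speed of plate above 0.3 m/s).
It fails at once if the glass jar is knocked out of its place (moved over 30 mm) (distance of jar from where it was at the start of the episode above 0.03 m).
It fails at once if the plaster figure is knocked out of its place (moved over 30 mm) (distance of figure from where it was at the start of the episode above 0.03 m).
It also fails if it takes over 58 s, if anything falls off the work surface, if the arm or the gripper's body presses on something with over 40 N, if the wrist force passes 120 N, or if a joint passes its speed limit or range.

## Working session

There is one attempt and no reset: what is moved stays moved. The work goes in short steps, Python scripts to look and compute and a tool call to move; the robot and the scene stay as the last step left them, time stands still between calls to the robot, and variables do not carry over. Pictures are saved under pics/ and viewed, about 8 in all and at most 12, crops included, and the job is handed in when it is done.

Besides the shell and the picture viewer there is one more tool, called after "Emit:" by a JSON object that holds its "method" and its "body". play_rows: Moves the arm, as the interface text tells. Its arguments: {"type":"object","properties":{"moves":{"type":"array"},"squeeze":{"type":"number"}},"required":["moves"]}

```bash
mkdir -p pics; ls
python3 - <<'E'
from rig import *
import cv2,numpy as np
print(sense())
for n in("side","top"):
    f=grab_frame(n); cv2.imwrite(f"pics/{n}0.png",cv2.resize(f["pixels"][:,:,::-1],(784,588),interpolation=cv2.INTER_CUBIC))
    np.savez(f"pics/{n}0.npz",K=f["intrinsics"],R=f["R"],t=f["t"],px=f["pixels"])
    print(n,f["intrinsics"],f["R"],f["t"])
E
```

```text
pics
{'clock': 0.0, 'qpos': array([ 1.17861673e+00,  3.53628181e-01,  1.63416061e+00,  4.43645294e-06,
        1.15521920e+00, -2.42167753e-03]), 'qvel': array([-0.00020851, -0.00010054,  0.00200131, -0.00097257,  0.00077295,
       -0.00206139]), 'joint_efforts': array([-1.22715701e-03, -6.05254126e+01, -3.42060256e+01, -1.13157630e-04,
        9.48703353e-03, -8.67748156e-06]), 'eef_pos': array([237.29899227, 577.6615184 , 230.56283679]), 'tcp_rot': array([-3.14017734e+00, -7.48375529e-06,  2.75183294e+00]), 'contact_force': array([-0.20391774, -0.35527676,  0.43717538]), 'wrist_torque': array([-0.00184413, -0.01033002, -0.03622354]), 'opening': 0.9955883807317556}
side [[454.21672087   0.         284.29341194]
 [  0.         454.21672087 210.57087066]
 [  0.           0.           1.        ]] [[ 0.95244015 -0.30466035 -0.00631132]
 [-0.20400045 -0.6220944  -0.75589839]
 [ 0.22636603  0.72123549 -0.65465853]] [-576.34626854  190.37113598 1044.10953489]
top [[450.07130793   0.         283.78645181]
 [  0.         450.07130793 205.64831689]
 [  0.           0.           1.        ]] [[ 3.97144417e-05 -9.99979584e-01  6.38984349e-03]
 [-9.96577781e-01 -5.67764071e-04 -8.26583546e-02]
 [ 8.26602949e-02 -6.36469332e-03 -9.96557458e-01]] [  -7.28718191  617.74604187 1028.97802472]
```

View pics/side0.png

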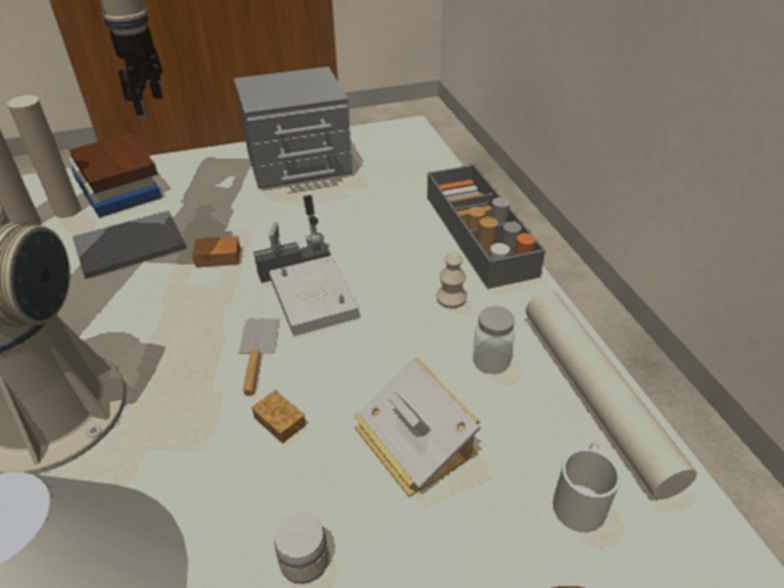

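View pics/top0.png

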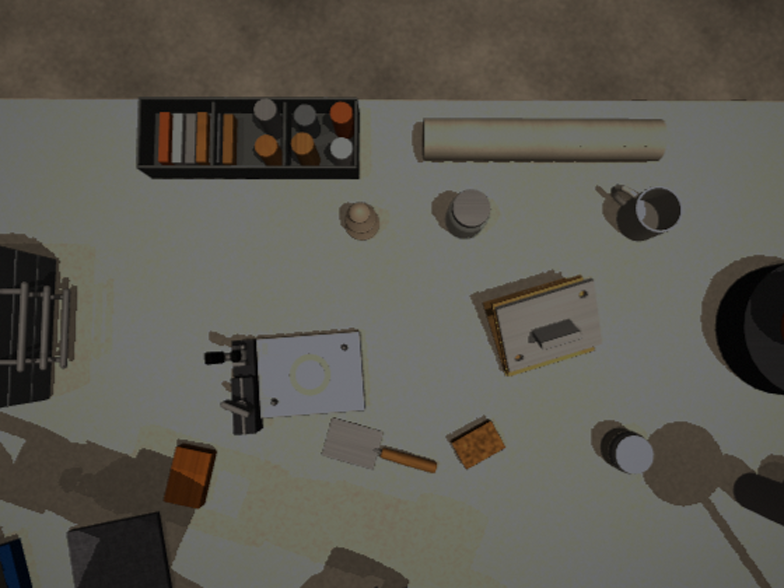

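```bash
cat > h.py <<'E'
import numpy as np,cv2
from scipy.optimize import least_squares
from scipy.spatial.transform import Rotation as Ro
def load(n): return np.load(f"pics/{n}.npz")
def proj(c,X):
    v=np.atleast_2d(X)@c["R"].T+c["t"]; return v[:,:2]/v[:,2:]*c["K"][0,0]+c["K"][:2,2]
def tile(c,x,y,w,h,s):
    im=cv2.resize(c["px"][y:y+h,x:x+w,::-1],None,fx=s,fy=s,interpolation=cv2.INTER_CUBIC)
    im=cv2.convertScaleAbs(im,alpha=1.3)
    for k in range(0,w,10): cv2.line(im,(k*s,0),(k*s,6 if (x+k)%50 else 14),(0,0,255),1)
    for k in range(0,h,10): cv2.line(im,(0,k*s),(6 if (y+k)%50 else 14,k*s),(0,0,255),1)
    cv2.putText(im,f"{x},{y}",(15,20),0,.45,(0,0,255),1)
    return im
def snap(n,k):
    from rig import grab_frame
    f=grab_frame(n); np.savez(f"pics/{n}{k}.npz",K=f["intrinsics"],R=f["R"],t=f["t"],px=f["pixels"]); return load(f"{n}{k}")
E
python3 - <<'E'
from h import *
t=load("top0");s=load("side0")
cv2.imwrite("pics/c1.png",np.vstack([np.hstack([tile(t,330,185,130,97,3),tile(t,140,224,130,97,3)]),np.hstack([tile(s,240,254,130,97,3),tile(s,160,136,130,97,3)])]))
E
```

```text
(no output)
```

View pics/c1.png

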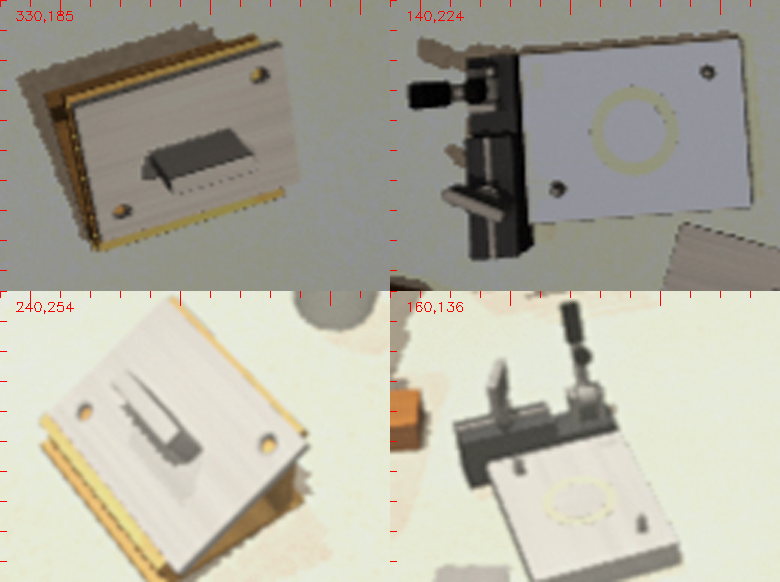

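```bash
cat > fit.py <<'E'
from h import *
def cv(p,tx,ty,ox,oy): p=np.array(p,float); return (p-[tx,ty]+.5)/3-.5+[ox,oy]
if __name__=="__main__":
    t=load("top0");s=load("side0")
    c4=[(65,86),(65,-86),(-65,-86),(-65,86)]
    M=[(x,y,30) for x,y in c4]+[(40,-60,40),(-40,60,40)]
    Ms=[(x,y,30) for x,y in c4]+[(40,-60,40),(-40,60,40)]
    mt=cv([(520,53),(738,38),(751,206),(529,222),(708,72),(558,188)],390,0,140,224)
    ms=cv([(620,432),(679,545),(535,580),(488,462),(642,523),(519,468)],390,291,160,136)
    def mp(p,X): return Ro.from_euler("z",p[2]).apply(X)+[p[0],p[1],0]
    f=lambda p: np.r_[(proj(t,mp(p,M))-mt).ravel(),(proj(s,mp(p,Ms))-ms).ravel()]
    r=least_squares(f,[600,200,0],loss="soft_l1"); print("mould",r.x); print(f(r.x).reshape(-1,2).round(1).tolist())
    P=[(60,80,10),(60,-80,10),(40,-60,10),(-40,60,10)]
    Ps=[(60,80,10),(60,-80,10),(-60,-80,10),(-60,80,10),(40,-60,10),(-40,60,10)]
    pt=cv([(75,104),(280,42),(260,74),(121,210)],0,0,330,185)
    ps=cv([(175,297),(306,435),(180,572),(42,418),(268,442),(84,411)],0,291,240,254)
    def pp(p,X): return Ro.from_euler("ZY",[p[3],-np.pi/6 if len(p)<5 else -p[4]]).apply(X)+p[:3]
    for n in(4,5):
        g=lambda p: np.r_[(proj(t,pp(p,P))-pt).ravel(),(proj(s,pp(p,Ps))-ps).ravel()]
        q=least_squares(g,[600,-100,60,.3,.52][:n],loss="soft_l1"); print("plate",q.x); print(g(q.x).reshape(-1,2).round(1).tolist())
    rib=[(x,y,z) for z in(10,56) for x in(-7,7) for y in(-32,32)]
    print("rib top",((proj(t,pp(q.x,rib))-[330,185]+.5)*3).round().tolist())
    print("rib side",((proj(s,pp(q.x,rib))-[240,254]+.5)*3+[0,291]).round().tolist())
E
python3 fit.py
```

```text
mould [475.36820685 136.38414072  -6.21272373]
[[-0.2, 0.1], [1.3, -0.1], [0.7, 0.5], [-0.3, 0.5], [0.4, 0.2], [-0.0, 0.5], [0.5, -0.7], [0.4, -1.4], [-0.1, -0.1], [0.0, -0.0], [0.3, -0.6], [0.3, -1.5]]
plate [ 5.58630340e+02 -2.49837696e+02  5.79828577e+01  2.95458666e-01]
[[-0.7, 0.8], [0.4, 0.2], [-0.4, 0.1], [0.3, 0.4], [-2.6, -0.3], [1.0, 2.0], [0.0, -0.1], [2.8, -1.8], [0.2, 0.2], [0.3, -0.0]]
plate [ 5.58562270e+02 -2.49901581e+02  5.80231748e+01  2.95422768e-01
  6.80130475e+00]
[[-0.8, 0.7], [0.4, 0.2], [-0.5, 0.1], [0.3, 0.4], [-2.6, -0.3], [1.1, 2.1], [-0.0, -0.1], [2.7, -1.8], [0.2, 0.2], [0.3, -0.0]]
rib top [[232.0, 140.0], [151.0, 165.0], [229.0, 124.0], [148.0, 149.0], [257.0, 169.0], [173.0, 195.0], [254.0, 152.0], [170.0, 178.0]]
rib side [[194.0, 465.0], [140.0, 404.0], [209.0, 450.0], [154.0, 390.0], [167.0, 444.0], [113.0, 382.0], [183.0, 429.0], [127.0, 367.0]]
```

```bash
cat > plan.py <<'E'
from h import *
from scipy.linalg import logm,expm
def T(R,p): A=np.eye(4); A[:3,:3]=R; A[:3,3]=p; return A
def cur():
    from rig import sense
    s=sense(); return T(Ro.from_euler("xyz",s["tcp_rot"]).as_matrix(),s["eef_pos"]),s
MO=np.array([475.4,136.4,0]);MY=.0705
PO=np.array([558.6,-249.8,58.]);PY=.2954
PR=Ro.from_euler("ZY",[PY,-np.pi/6]).as_matrix()
def down(Rp): return np.column_stack([Rp[:,1],Rp[:,0],-Rp[:,2]])  # tool x=py, y=px, z=-pz
def mould(p): return Ro.from_euler("z",MY).apply(p)+MO
def rows(A,B,n,sep=True):
    D=np.linalg.inv(A)@B; w=Ro.from_matrix(D[:3,:3]).as_rotvec()
    L=np.real(logm(D))/n
    v=(L[:3,3]/1000).round(4); r=np.array([L[2,1],L[0,2],L[1,0]]).round(4)
    X=A.copy(); path=[]
    for i in range(n): X=X@expm(np.block([[np.cross(np.eye(3),-r*1.0) if 0 else Ro.from_rotvec(r).as_matrix()*0+np.array([[0,-r[2],r[1]],[r[2],0,-r[0]],[-r[1],r[0],0]]),L[:3,3:4]],[np.zeros((1,4))])); path.append(X[:3,3].round().tolist())
    # a row shifts, then turns: shift per row equals chord of screw
    S=expm(L); v=(S[:3,3]/1000).round(4); r=Ro.from_matrix(S[:3,:3]).as_rotvec().round(4)
    print(n,"x",v.tolist(),r.tolist(),"| path",path[::max(1,n//4)],path[-1]); return X
E
python3 - <<'E'
from plan import *
A,s=cur(); R=down(PR)
g=lambda h: T(R,PO+PR[:,2]*h)
rows(A,g(131),20); rows(A,g(131),22); rows(g(131),g(21),8)
E
```

```text
Traceback (most recent call last):
  File "plan.py", line 17
    for i in range(n): X=X@expm(np.block([[np.cross(np.eye(3),-r*1.0) if 0 else Ro.from_rotvec(r).as_matrix()*0+np.array([[0,-r[2],r[1]],[r[2],0,-r[0]],[-r[1],r[0],0]]),L[:3,3:4]],[np.zeros((1,4))])); path.append(X[:3,3].round().tolist())
                                                                                                                                                                                                     ^
SyntaxError: closing parenthesis ')' does not match opening parenthesis '['
```

Tidying that helper.

```bash
python3 - <<'E'
s=open('plan.py').read(); i=s.index("def rows")
s=s[:i]+'''def rows(A,B,n):
    """constant row (shift, turn in tool axes) that takes A to B in n rows"""
    S=expm(np.real(logm(np.linalg.inv(A)@B))/n)
    v=(S[:3,3]/1000).round(4); r=Ro.from_matrix(S[:3,:3]).as_rotvec().round(4)
    X=A; path=[]
    for _ in range(n): X=X@T(Ro.from_rotvec(r).as_matrix(),v*1000); path.append(X[:3,3].round(1).tolist())
    print(n,"x",v.tolist(),r.tolist(),"| path",path[::max(1,n//4)],path[-1]); return X
'''
open('plan.py','w').write(s)
E
python3 - <<'E'
from plan import *
A,s=cur(); R=down(PR)
g=lambda h: T(R,PO+PR[:,2]*h)
rows(A,g(131),20); rows(A,g(131),22); rows(g(131),g(21),8)
E
```

```text
20 x [-0.0406, -0.0212, -0.0006] [-0.0245, -0.0116, 0.0432] | path [[266.8, 542.7, 231.3], [390.1, 350.2, 232.2], [469.5, 136.0, 224.8], [502.8, -89.1, 202.9]] [496.4, -269.3, 171.5]
22 x [-0.0369, -0.0192, -0.0006] [-0.0223, -0.0105, 0.0393] | path [[264.2, 546.0, 231.3], [378.4, 372.6, 232.7], [456.8, 180.3, 227.7], [497.1, -22.8, 211.6], [499.3, -228.1, 180.4]] [495.3, -268.7, 172.0]
8 x [-0.0, -0.0, 0.0138] [-0.0, 0.0, -0.0] | path [[502.5, -266.9, 159.5], [515.7, -262.8, 135.6], [528.9, -258.8, 111.7], [542.1, -254.8, 87.8]] [548.7, -252.8, 75.8]
```

Emit:
{"method": "play_rows", "body": {"moves": [[[-0.0369, -0.0192, -0.0006], [-0.0223, -0.0105, 0.0393], 60], [[-0.0369, -0.0192, -0.0006], [-0.0223, -0.0105, 0.0393], 60], [[-0.0369, -0.0192, -0.0006], [-0.0223, -0.0105, 0.0393], 60], [[-0.0369, -0.0192, -0.0006], [-0.0223, -0.0105, 0.0393], 60], [[-0.0369, -0.0192, -0.0006], [-0.0223, -0.0105, 0.0393], 60], [[-0.0369, -0.0192, -0.0006], [-0.0223, -0.0105, 0.0393], 60], [[-0.0369, -0.0192, -0.0006], [-0.0223, -0.0105, 0.0393], 60], [[-0.0369, -0.0192, -0.0006], [-0.0223, -0.0105, 0.0393], 60], [[-0.0369, -0.0192, -0.0006], [-0.0223, -0.0105, 0.0393], 60], [[-0.0369, -0.0192, -0.0006], [-0.0223, -0.0105, 0.0393], 60], [[-0.0369, -0.0192, -0.0006], [-0.0223, -0.0105, 0.0393], 60], [[-0.0369, -0.0192, -0.0006], [-0.0223, -0.0105, 0.0393], 60], [[-0.0369, -0.0192, -0.0006], [-0.0223, -0.0105, 0.0393], 60], [[-0.0369, -0.0192, -0.0006], [-0.0223, -0.0105, 0.0393], 60], [[-0.0369, -0.0192, -0.0006], [-0.0223, -0.0105, 0.0393], 60], [[-0.0369, -0.0192, -0.0006], [-0.0223, -0.0105, 0.0393], 60], [[-0.0369, -0.0192, -0.0006], [-0.0223, -0.0105, 0.0393], 60], [[-0.0369, -0.0192, -0.0006], [-0.0223, -0.0105, 0.0393], 60], [[-0.0369, -0.0192, -0.0006], [-0.0223, -0.0105, 0.0393], 60], [[-0.0369, -0.0192, -0.0006], [-0.0223, -0.0105, 0.0393], 60]]}}

```text
clock: 2.1
eef_pos: [501.8, -188.8, 187.8]
tcp_rot: [2.661, 0.018, 1.944]
contact_force: [0.6, 0.0, 0.3]
opening: 0.605
```

Emit:
{"method": "play_rows", "body": {"moves": [[[-0.0369, -0.0192, -0.0006], [-0.0223, -0.0105, 0.0393], 60], [[-0.0369, -0.0192, -0.0006], [-0.0223, -0.0105, 0.0393], 60], [[0, 0, 0], [0, 0, 0], 60], [[0, 0, 0], [0, 0, 0], 60]]}}

```text
clock: 2.5
eef_pos: [494.7, -268.7, 171.1]
tcp_rot: [2.617, -0.003, 1.865]
contact_force: [-0.5, -0.2, 0.3]
opening: 0.602
```

Run:
```python
from plan import *
t=snap("top",1);sd=snap("side",1)
A,s=cur(); R=down(PR)
g=lambda h: T(R,PO+PR[:,2]*h)
print(s["clock"],A.round(3).tolist(),s["opening"],s["contact_force"])
rows(A,g(71),6); rows(A,g(21),10)
cv2.imwrite("pics/c2.png",np.hstack([tile(t,330,180,130,130,3),tile(sd,230,225,130,130,3)]))
print(proj(t,A[:3,3]),proj(sd,A[:3,3]))
```

```text
2.6 [[-0.292, 0.828, 0.478, 495.283], [0.956, 0.252, 0.148, -267.268], [0.002, 0.501, -0.865, 171.761], [0.0, 0.0, 0.0, 1.0]] 0.5984900724061649 [-0.48124703  0.19657343  0.51926043]
6 x [-0.0003, -0.0, 0.0101] [0.0002, -0.0004, 0.0] | path [[500.2, -266.1, 163.0], [505.1, -264.9, 154.3], [510.0, -263.7, 145.5], [515.0, -262.5, 136.8], [519.9, -261.3, 128.0], [524.8, -260.1, 119.3]] [524.8, -260.1, 119.3]
10 x [-0.0002, -0.0, 0.011] [0.0001, -0.0002, 0.0] | path [[500.6, -265.8, 162.2], [511.2, -263.0, 143.2], [521.9, -260.1, 124.2], [532.5, -257.2, 105.1], [543.2, -254.4, 86.1]] [548.5, -253.0, 76.5]
[[414.28841723 260.68565271]] [[271.33605866 277.6960231 ]]
```

View pics/c2.png

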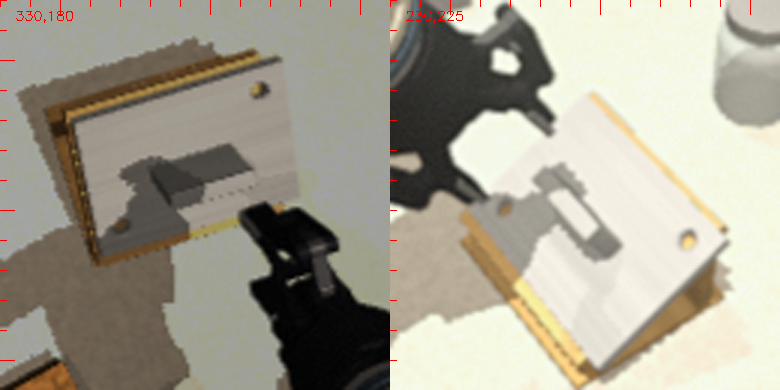

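Emit:
{"method": "play_rows", "body": {"moves": [[[-0.0002, 0, 0.011], [0, 0, 0], 60], [[-0.0002, 0, 0.011], [0, 0, 0], 60], [[-0.0002, 0, 0.011], [0, 0, 0], 60], [[-0.0002, 0, 0.011], [0, 0, 0], 60], [[-0.0002, 0, 0.011], [0, 0, 0], 60], [[-0.0002, 0, 0.011], [0, 0, 0], 60], [[-0.0002, 0, 0.011], [0, 0, 0], 60], [[-0.0002, 0, 0.011], [0, 0, 0], 60], [[0, 0, 0.011], [0, 0, 0], 60], [[0, 0, 0.011], [0, 0, 0], 60], [[0, 0, 0], [0, 0, 0], 60], [[0, 0, 0], [0, 0, 0], 60]]}}

```text
clock: 3.8
eef_pos: [548.6, -253.4, 76.4]
tcp_rot: [2.617, -0.002, 1.867]
contact_force: [-0.1, 0.5, 0.3]
opening: 0.597
```

Run:
```python
from plan import *
t=snap("top",2);sd=snap("side",2)
A,s=cur()
print(s["clock"],A[:3,3],s["opening"],s["contact_force"])
print("rel plate",PR.T@(A[:3,3]-PO))
cv2.imwrite("pics/c3.png",np.hstack([tile(t,350,190,100,100,4),tile(sd,240,245,100,100,4)]))
```

```text
3.9 [ 548.6489596  -253.74349436   76.99323078] 0.5947690675985488 [-0.31714871 -0.34434957  0.31055473]
rel plate [ 0.2578054  -0.87571271 21.78264979]
```

View pics/c3.png

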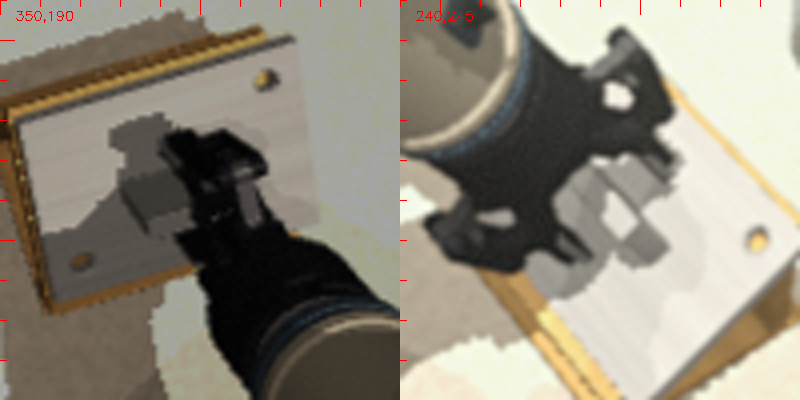

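Emit:
{"method": "play_rows", "body": {"moves": [[[0, 0, 0], [0, 0, 0], 0], [[0, 0, 0], [0, 0, 0], 0], [[0, 0, 0], [0, 0, 0], 0], [[0, 0, 0], [0, 0, 0], 0], [[0, 0, 0], [0, 0, 0], 0], [[0, 0, 0], [0, 0, 0], 0], [[0, 0, 0], [0, 0, 0], 0], [[0, 0, 0], [0, 0, 0], 0], [[0, 0, 0], [0, 0, 0], 0], [[0, 0, 0], [0, 0, 0], 0]], "squeeze": 70}}

```text
clock: 4.9
eef_pos: [548.4, -253.9, 77.0]
tcp_rot: [2.616, -0.001, 1.866]
contact_force: [-5.8, -1.6, 5.4]
opening: 0.157
```

Emit:
{"method": "play_rows", "body": {"moves": [[[0, 0, -0.004], [0, 0, 0], 0], [[0, 0, -0.006], [0, 0, 0], 0], [[0, 0, -0.01], [0, 0, 0], 0], [[0, 0, -0.01], [0, 0, 0], 0], [[0, 0, -0.015], [0, 0, 0], 0], [[0, 0, -0.015], [0, 0, 0], 0], [[0, 0, -0.015], [0, 0, 0], 0], [[0, 0, -0.015], [0, 0, 0], 0], [[0, 0, -0.015], [0, 0, 0], 0], [[0, 0, 0], [0, 0, 0], 0], [[0, 0, 0], [0, 0, 0], 0], [[0, 0, 0], [0, 0, 0], 0]]}}

```text
clock: 6.1
eef_pos: [498.2, -268.8, 167.0]
tcp_rot: [2.617, -0.002, 1.867]
contact_force: [0.2, -0.3, -5.8]
opening: 0.152
```

Run:
```python
from plan import *
A,s=cur()
print(s["clock"],A[:3,3],Ro.from_matrix(A[:3,:3]).as_euler("xyz"),s["opening"],s["contact_force"],s["wrist_torque"],s["qpos"])
B=T(down(Ro.from_euler("z",MY).as_matrix()),mould([0,0,30+21+90]))
rows(A,B,18);rows(A,B,24)
```

```text
6.1 [ 498.16689285 -268.75024295  167.03342823] [ 2.61690311e+00 -2.03194198e-03  1.86669853e+00] 0.1520398132014951 [ 0.17040576 -0.25991992 -5.8476991 ] [-0.23577554  0.69224728  0.05703774] [-0.76608805  0.25158681  2.07183931  0.75488182  0.69414712 -1.6240458 ]
18 x [0.0224, 0.0025, 0.0025] [0.029, -0.0034, 0.0122] | path [[494.9, -246.3, 166.2], [484.3, -156.3, 162.3], [477.6, -66.0, 157.5], [474.8, 24.4, 151.2], [475.5, 114.8, 143.2]] [476.2, 137.3, 140.8]
24 x [0.0168, 0.0018, 0.0018] [0.0218, -0.0025, 0.0092] | path [[495.6, -252.0, 166.4], [483.3, -150.9, 162.3], [475.9, -49.3, 157.0], [473.3, 52.3, 149.8]] [474.7, 136.9, 142.1]
```

Emit:
{"method": "play_rows", "body": {"moves": [[[0.0224, 0.0025, 0.0025], [0.029, -0.0034, 0.0122], 0], [[0.0224, 0.0025, 0.0025], [0.029, -0.0034, 0.0122], 0], [[0.0224, 0.0025, 0.0025], [0.029, -0.0034, 0.0122], 0], [[0.0224, 0.0025, 0.0025], [0.029, -0.0034, 0.0122], 0], [[0.0224, 0.0025, 0.0025], [0.029, -0.0034, 0.0122], 0], [[0.0224, 0.0025, 0.0025], [0.029, -0.0034, 0.0122], 0], [[0.0224, 0.0025, 0.0025], [0.029, -0.0034, 0.0122], 0], [[0.0224, 0.0025, 0.0025], [0.029, -0.0034, 0.0122], 0], [[0.0224, 0.0025, 0.0025], [0.029, -0.0034, 0.0122], 0], [[0.0224, 0.0025, 0.0025], [0.029, -0.0034, 0.0122], 0], [[0.0224, 0.0025, 0.0025], [0.029, -0.0034, 0.0122], 0], [[0.0224, 0.0025, 0.0025], [0.029, -0.0034, 0.0122], 0], [[0.0224, 0.0025, 0.0025], [0.029, -0.0034, 0.0122], 0], [[0.0224, 0.0025, 0.0025], [0.029, -0.0034, 0.0122], 0], [[0.0224, 0.0025, 0.0025], [0.029, -0.0034, 0.0122], 0], [[0.0224, 0.0025, 0.0025], [0.029, -0.0034, 0.0122], 0], [[0.0224, 0.0025, 0.0025], [0.029, -0.0034, 0.0122], 0], [[0.0224, 0.0025, 0.0025], [0.029, -0.0034, 0.0122], 0], [[0, 0, 0], [0, 0, 0], 0], [[0, 0, 0], [0, 0, 0], 0]]}}

```text
clock: 8.1
eef_pos: [475.9, 137.7, 140.2]
tcp_rot: [-3.141, 0.001, 1.643]
contact_force: [-0.1, -0.1, -5.4]
opening: 0.151
```

Run:
```python
from plan import *
t=snap("top",3);sd=snap("side",3)
A,s=cur()
print(s["clock"],A[:3,3],Ro.from_matrix(A[:3,:3]).as_euler("xyz"),s["opening"],s["contact_force"],s["wrist_torque"])
B=T(down(Ro.from_euler("z",MY).as_matrix()),mould([0,0,30+21+90]))
rows(A,B,1)
cv2.imwrite("pics/c4.png",np.hstack([tile(t,155,215,130,130,3),tile(sd,165,110,130,130,3)]))
```

```text
8.2 [475.78825829 136.71371379 140.56601479] [-3.14122791e+00  7.29624602e-04  1.64140255e+00] 0.15800572454844572 [-0.35860397  0.41107448 -5.17675907] [-0.05790317 -0.00113516  0.04977559]
1 x [-0.0003, -0.0004, -0.0004] [-0.0004, 0.0007, 0.0001] | path [[475.4, 136.4, 141.0]] [475.4, 136.4, 141.0]
```

View pics/c4.png

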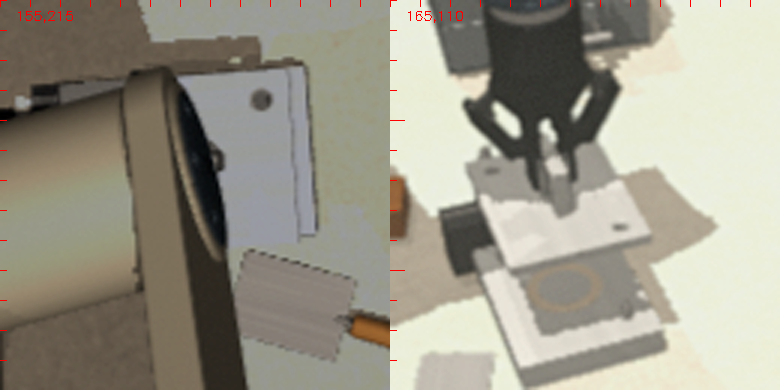

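Run:
```python
from plan import *
from fit import cv
t=load("top3");s=load("side3")
def mp(p,X): return Ro.from_euler("z",p[2]).apply(X)+[p[0],p[1],p[3]]
ps=cv([(650,238),(510,270),(468,162),(619,226),(491,170)],390,0,165,110); Ps=[(60,-80,10),(-60,-80,10),(-60,80,10),(40,-60,10),(-40,60,10)]
pt=cv([(292,66),(300,242),(261,99)],0,0,155,215); Pt=[(60,-80,10),(-60,-80,10),(40,-60,10)]
g=lambda p:np.r_[(proj(t,mp(p,Pt))-pt).ravel(),(proj(s,mp(p,Ps))-ps).ravel()]
q=least_squares(g,[475,136,.07,119],loss="soft_l1"); print("plate",q.x,g(q.x).reshape(-1,2).round(1).tolist())
mt=cv([(306,64),(317,235)],0,0,155,215); Mt=[(65,-86,30),(-65,-86,30)]
ms=cv([(665,328),(627,306)],390,0,165,110); Ms=[(65,-86,30),(40,-60,40)]
p0=[475.4,136.4,.0705,0]
print((proj(t,mp(p0,Mt))-mt).round(1).tolist(),(proj(s,mp(p0,Ms))-ms).round(1).tolist())
```

```text
plate [4.76601353e+02 1.37949848e+02 6.30957098e-02 1.18489775e+02] [[-0.7, 1.1], [-0.1, 0.2], [0.6, 0.2], [0.6, -0.9], [-0.0, -0.1], [-0.5, 0.3], [0.8, 0.4], [1.0, 0.1]]
[[0.3, 0.2], [0.3, -0.2]] [[0.0, -0.0], [0.3, 0.7]]
```

Emit:
{"method": "play_rows", "body": {"moves": [[[-0.0008, -0.0007, 0.008], [-0.0004, 0.0007, 0.002], 0], [[0, 0, 0.01], [0, 0, 0], 0], [[0, 0, 0.01], [0, 0, 0], 0], [[0, 0, 0.01], [0, 0, 0], 0], [[0, 0, 0.01], [0, 0, 0], 0], [[0, 0, 0.008], [0, 0, 0], 0], [[0, 0, 0.006], [0, 0, 0], 0], [[0, 0, 0.002], [0, 0, 0], 0], [[0, 0, 0], [0, 0, 0], 0], [[0, 0, 0], [0, 0, 0], 0]]}}

```text
clock: 9.2
eef_pos: [476.0, 136.3, 77.3]
tcp_rot: [3.14, -0.0, 1.639]
contact_force: [-0.5, 0.2, -5.5]
opening: 0.153
```

Run:
```python
from plan import *
t=snap("top",4);sd=snap("side",4)
A,s=cur()
print(s["clock"],A[:3,3],Ro.from_matrix(A[:3,:3]).as_euler("xyz"),s["opening"],s["contact_force"],s["wrist_torque"])
rows(A,T(down(Ro.from_euler("z",MY).as_matrix()),mould([0,0,80])),1)
cv2.imwrite("pics/c5.png",np.hstack([tile(t,180,215,100,100,4),tile(sd,175,150,100,100,4)]))
```

```text
9.3 [476.12136151 136.29653765  77.46463096] [ 3.13968846e+00 -2.26557494e-04  1.63922348e+00] 0.15334228794867938 [-0.25605748  0.2547584  -6.52457441] [ 0.01995353 -0.00805867 -0.01669221]
1 x [0.0002, -0.0007, -0.0025] [0.0019, -0.0002, -0.0021] | path [[475.4, 136.4, 80.0]] [475.4, 136.4, 80.0]
```

View pics/c5.png

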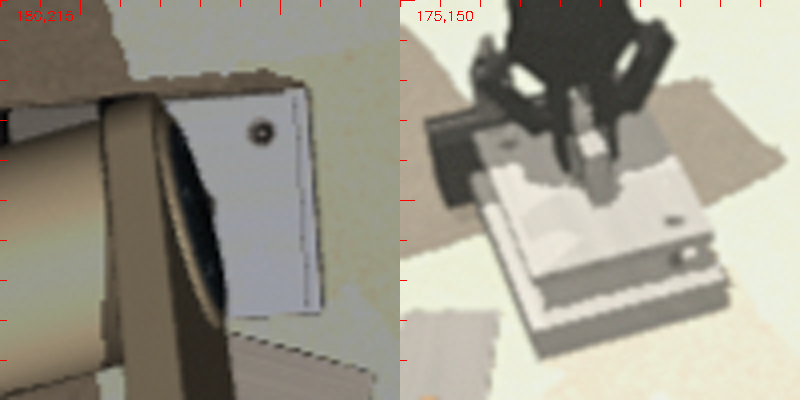

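Emit:
{"method": "play_rows", "body": {"moves": [[[0, -0.0003, 0.003], [0, 0, 0], 0], [[0, 0, 0.003], [0, 0, 0], 0], [[0, 0, 0.003], [0, 0, 0], 0], [[0, 0, 0.003], [0, 0, 0], 0], [[0, 0, 0.003], [0, 0, 0], 0], [[0, 0, 0.002], [0, 0, 0], 0], [[0, 0, 0], [0, 0, 0], 0]]}}

```text
clock: 10.0
eef_pos: [475.3, 136.1, 59.7]
tcp_rot: [3.141, 0.0, 1.639]
contact_force: [-0.0, -0.9, -5.4]
opening: 0.153
```

Emit:
{"method": "play_rows", "body": {"moves": [[[0, 0, 0.002], [0, 0, 0], 0], [[0, 0, 0.002], [0, 0, 0], 0], [[0, 0, 0.002], [0, 0, 0], 0], [[0, 0, 0.001], [0, 0, 0], 0], [[0, 0, 0], [0, 0, 0], 0]]}}

```text
clock: 10.5
eef_pos: [475.4, 136.1, 52.9]
tcp_rot: [3.141, 0.0, 1.639]
contact_force: [-1.1, -0.7, -6.2]
opening: 0.149
```

Emit:
{"method": "play_rows", "body": {"moves": [[[0, 0, 0.001], [0, 0, 0], 0], [[0, 0, 0], [0, 0, 0], 0]]}}

```text
clock: 10.7
eef_pos: [475.4, 136.1, 52.0]
tcp_rot: [3.141, -0.0, 1.639]
contact_force: [-1.0, 0.5, -6.0]
opening: 0.157
```

Emit:
{"method": "play_rows", "body": {"moves": [[[0, 0, 0.001], [0, 0, 0], 0], [[0, 0, 0], [0, 0, 0], 0]]}}

```text
clock: 10.9
eef_pos: [475.4, 136.2, 51.0]
tcp_rot: [3.141, -0.0, 1.639]
contact_force: [-2.1, -0.5, -5.2]
opening: 0.154
```

Emit:
{"method": "play_rows", "body": {"moves": [[[0, 0, 0.0005], [0, 0, 0], 0], [[0, 0, 0], [0, 0, 0], 0]]}}

```text
clock: 11.1
eef_pos: [475.4, 136.2, 50.5]
tcp_rot: [3.141, -0.0, 1.639]
contact_force: [-0.9, 0.0, -5.6]
opening: 0.156
```

Emit:
{"method": "play_rows", "body": {"moves": [[[0, 0, 0.0005], [0, 0, 0], 0], [[0, 0, 0], [0, 0, 0], 0]]}}

```text
clock: 11.3
eef_pos: [475.4, 136.2, 50.0]
tcp_rot: [3.141, -0.0, 1.639]
contact_force: [-1.6, -0.4, -5.5]
opening: 0.158
```

Emit:
{"method": "play_rows", "body": {"moves": [[[0, 0, 0.0005], [0, 0, 0], 0], [[0, 0, 0], [0, 0, 0], 0]]}}

```text
clock: 11.5
eef_pos: [475.5, 136.1, 49.6]
tcp_rot: [3.141, -0.0, 1.639]
contact_force: [-2.6, -0.9, -2.3]
opening: 0.16
```

Emit:
{"method": "play_rows", "body": {"moves": [[[0, 0, 0.0005], [0, 0, 0], 0], [[0, 0, 0], [0, 0, 0], 0]]}}

```text
clock: 11.7
eef_pos: [475.5, 136.1, 49.6]
tcp_rot: [3.141, -0.0, 1.639]
contact_force: [-5.2, -1.8, 5.9]
opening: 0.152
```

Emit:
{"method": "play_rows", "body": {"moves": [[[0, 0, -0.0005], [0, 0, 0], 20], [[0, 0, 0], [0, 0, 0], 25], [[0, 0, 0], [0, 0, 0], 35], [[0, 0, 0], [0, 0, 0], 50], [[0, 0, 0], [0, 0, 0], 60], [[0, 0, 0], [0, 0, 0], 60], [[0, 0, -0.01], [0, 0, 0], 60], [[0, 0, -0.02], [0, 0, 0], 60], [[0, 0, -0.03], [0, 0, 0], 60], [[0, 0, -0.03], [0, 0, 0], 60], [[0, 0, -0.03], [0, 0, 0], 60], [[0, 0, -0.03], [0, 0, 0], 60], [[0, 0, 0], [0, 0, 0], 60], [[0, 0, 0], [0, 0, 0], 60]]}}

```text
clock: 13.1
eef_pos: [475.6, 136.3, 200.6]
tcp_rot: [3.139, -0.0, 1.639]
contact_force: [-0.0, -0.4, -0.6]
opening: 0.6
```

Run:
```python
from plan import *
t=snap("top",5);sd=snap("side",5);t0=load("top0")
A,s=cur()
print(s["clock"],A[:3,3],Ro.from_matrix(A[:3,:3]).as_euler("xyz"),s["opening"],s["contact_force"],s["qpos"])
im=np.hstack([tile(t0,135,230,55,90,5),tile(sd,165,120,100,90,5)])
for c,x0,y0,dx in((t0,135,230,0),(sd,165,120,275)):
    for q,col in((0,(0,0,255)),(.12,(0,200,0)),(.3,(255,0,0))):
        a=1.25-q; P=proj(c,mould(np.array([[-40+k*23*np.cos(a),106+k*23*np.sin(a),114] for k in(-1,1)])))
        P=((P-[x0,y0]+.5)*5+[dx,0]).round().astype(int); cv2.line(im,tuple(P[0].tolist()),tuple(P[1].tolist()),col,1)
        b=.35-q; P=proj(c,mould(np.array([[40,106+r*np.sin(b),66-3*.12+r*np.cos(b)] for r in(0,92)])))
        P=((P-[x0,y0]+.5)*5+[dx,0]).round().astype(int); cv2.line(im,tuple(P[0].tolist()),tuple(P[1].tolist()),col,1)
cv2.imwrite("pics/c6.png",im)
```

```text
13.2 [474.66840562 135.96115802 198.92660214] [-3.14151133e+00  2.17606801e-04  1.63924337e+00] 0.5991994199311719 [-0.41136623 -1.1527772  -0.46833474] [ 2.76063123e-01  1.85763391e-01  1.94134966e+00 -2.30988035e-04
  1.01460404e+00  2.07738049e-01]
```

View pics/c6.png

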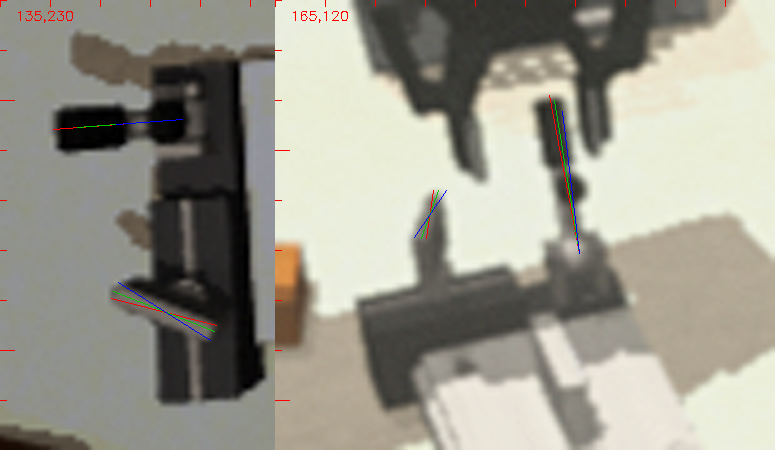

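Run:
```python
from plan import *
A,s=cur()
R=lambda q: down(Ro.from_euler("z",1.25-q+MY-np.pi/2).as_matrix())
B=T(R(.09),mould([-40,106,185])); X=rows(A,B,8)
C=T(R(.09),mould([-40,106,85])); rows(X,C,10)
```

```text
8 x [0.0123, -0.0073, 0.0017] [-0.0, 0.0, 0.0511] | path [[466.5, 147.7, 197.2], [452.2, 172.4, 193.8], [440.4, 198.5, 190.4], [431.3, 225.6, 187.0]] [427.8, 239.5, 185.3]
10 x [-0.0, 0.0, 0.01] [0.0, 0.0, -0.0] | path [[427.8, 239.5, 175.3], [427.8, 239.5, 155.3], [427.8, 239.5, 135.3], [427.8, 239.5, 115.3], [427.8, 239.5, 95.3]] [427.8, 239.5, 85.3]
```

Emit:
{"method": "play_rows", "body": {"moves": [[[0.0123, -0.0073, 0.0017], [0, 0, 0.0511], 60], [[0.0123, -0.0073, 0.0017], [0, 0, 0.0511], 60], [[0.0123, -0.0073, 0.0017], [0, 0, 0.0511], 60], [[0.0123, -0.0073, 0.0017], [0, 0, 0.0511], 60], [[0.0123, -0.0073, 0.0017], [0, 0, 0.0511], 60], [[0.0123, -0.0073, 0.0017], [0, 0, 0.0511], 60], [[0.0123, -0.0073, 0.0017], [0, 0, 0.0511], 60], [[0.0123, -0.0073, 0.0017], [0, 0, 0.0511], 60], [[0, 0, 0.01], [0, 0, 0], 60], [[0, 0, 0.01], [0, 0, 0], 60], [[0, 0, 0.01], [0, 0, 0], 60], [[0, 0, 0.01], [0, 0, 0], 60], [[0, 0, 0.005], [0, 0, 0], 60], [[0, 0, 0], [0, 0, 0], 60]]}}

```text
clock: 14.6
eef_pos: [428.1, 239.1, 139.9]
tcp_rot: [-3.141, 0.001, 1.23]
contact_force: [2.0, -0.8, 0.0]
opening: 0.601
```

Run:
```python
from plan import *
t=snap("top",6);sd=snap("side",6)
A,s=cur()
print(s["clock"],A[:3,3],Ro.from_matrix(A[:3,:3]).as_euler("xyz"),s["contact_force"])
R=lambda q: down(Ro.from_euler("z",1.25-q+MY-np.pi/2).as_matrix())
rows(A,T(R(.09),mould([-40,106,85])),5)
cv2.imwrite("pics/c7.png",np.hstack([tile(t,135,220,90,100,4),tile(sd,165,110,110,100,4)]))
```

```text
14.7 [428.7177747  239.59345003 140.96408246] [ 3.14058162e+00 -4.98514782e-04  1.23026508e+00] [ 0.45173402  1.14021486 -0.79634625]
5 x [-0.0001, -0.0001, 0.0112] [0.0002, -0.0001, -0.0] | path [[428.6, 239.5, 129.8], [428.5, 239.5, 118.6], [428.4, 239.4, 107.4], [428.2, 239.4, 96.2], [428.1, 239.3, 85.0]] [428.1, 239.3, 85.0]
```

View pics/c7.png

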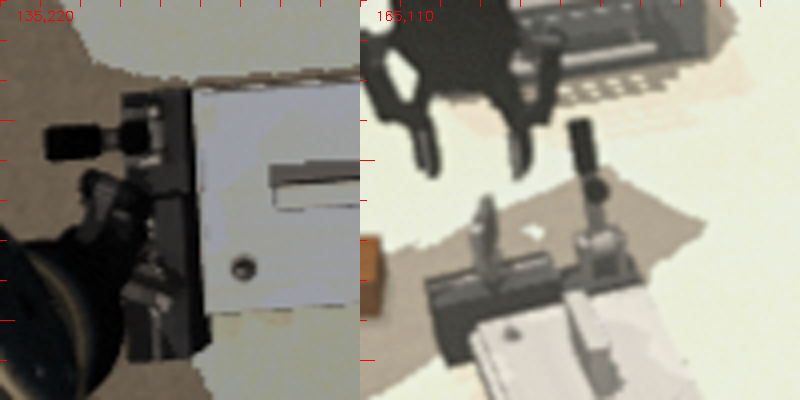

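Emit:
{"method": "play_rows", "body": {"moves": [[[0, 0, 0.01], [0, 0, 0], 60], [[0, 0, 0.01], [0, 0, 0], 60], [[0, 0, 0.01], [0, 0, 0], 60], [[0, 0, 0.01], [0, 0, 0], 60], [[0, 0, 0.01], [0, 0, 0], 60], [[0, 0, 0.006], [0, 0, 0], 60], [[0, 0, 0], [0, 0, 0], 30], [[0, 0, 0], [0, 0, 0], 0], [[0, 0, 0], [0, 0, 0], 0], [[0, 0, 0], [0, 0, 0], 0], [[0, 0, 0], [0, 0, 0], 0], [[0, 0, 0], [0, 0, 0], 0], [[0, 0, 0], [0, 0, 0], 0]], "squeeze": 40}}

```text
clock: 16.0
eef_pos: [426.9, 240.2, 85.3]
tcp_rot: [-3.14, -0.0, 1.229]
contact_force: [-8.6, 5.7, 4.4]
opening: 0.109
```

Run:
```python
from plan import *
A,s=cur()
print(s["clock"],A[:3,3],s["tcp_rot"],s["contact_force"],s["wrist_torque"],s["opening"])
R=lambda q: down(Ro.from_euler("z",1.25-q+MY-np.pi/2).as_matrix())
p=A[:3,3]
rows(A,T(R(1.25),p),14)
```

```text
16.0 [426.893235   240.23856939  85.27286443] [-3.13964042e+00 -2.92090636e-04  1.22923434e+00] [-8.61051288  5.69727979  4.3792699 ] [ 0.94664832  1.47393051 -0.17768554] 0.10893531309394475
14 x [0.0, 0.0, 0.0] [-0.0001, 0.0001, 0.0828] | path [[426.9, 240.2, 85.3], [426.9, 240.2, 85.3], [426.9, 240.2, 85.3], [426.9, 240.2, 85.3], [426.9, 240.2, 85.3]] [426.9, 240.2, 85.3]
```

Emit:
{"method": "play_rows", "body": {"moves": [[[0, -0.001, 0], [0, 0, 0], 0], [[0, 0, 0], [0, 0, 0.083], 0], [[0, 0, 0], [0, 0, 0.083], 0], [[0, 0, 0], [0, 0, 0.083], 0], [[0, 0, 0], [0, 0, 0.083], 0], [[0, 0, 0], [0, 0, 0.083], 0], [[0, 0, 0], [0, 0, 0.083], 0], [[0, 0, 0], [0, 0, 0.083], 0], [[0, 0, 0], [0, 0, 0], 0]]}}

```text
clock: 16.9
eef_pos: [427.1, 240.1, 85.3]
tcp_rot: [3.142, -0.0, 0.648]
contact_force: [-5.5, 1.0, 4.8]
opening: 0.111
```

Emit:
{"method": "play_rows", "body": {"moves": [[[0, 0, 0], [0, 0, 0.083], 0], [[0, 0, 0], [0, 0, 0.083], 0], [[0, 0, 0], [0, 0, 0.083], 0], [[0, 0, 0], [0, 0, 0.083], 0], [[0, 0, 0], [0, 0, 0.083], 0], [[0, 0, 0], [0, 0, 0.083], 0], [[0, 0, 0], [0, 0, 0.083], 0], [[0, 0, 0], [0, 0, 0], 0], [[0, 0, 0], [0, 0, 0], 0]]}}

```text
clock: 17.8
eef_pos: [427.1, 239.7, 85.3]
tcp_rot: [3.141, -0.0, 0.071]
contact_force: [-4.0, -1.2, 4.1]
opening: 0.109
```

Run:
```python
from plan import *
A,s=cur()
print(s["clock"],A[:3,3],s["tcp_rot"],s["contact_force"],s["wrist_torque"],s["opening"],s["qpos"])
```

```text
17.8 [427.14896879 239.70151733  85.26963706] [ 3.14122403e+00 -1.78083682e-04  7.07263789e-02] [-3.95834503 -1.15252657  4.09564457] [-0.34935897  0.7030733  -0.12491433] 0.10889834020857628 [ 5.08599578e-01  3.47927387e-01  2.03872139e+00 -5.97388861e-04
  7.54938990e-01  2.00910464e+00]
```

Emit:
{"method": "play_rows", "body": {"moves": [[[0, 0, 0], [0, 0, 0], 20], [[0, 0, 0], [0, 0, 0], 35], [[0, 0, 0], [0, 0, 0], 50], [[0, 0, 0], [0, 0, 0], 50], [[0, 0, -0.01], [0, 0, 0], 50], [[0, 0, -0.02], [0, 0, 0], 50], [[0, 0, -0.03], [0, 0, 0], 50], [[0, 0, -0.03], [0, 0, 0], 50], [[0, 0, -0.03], [0, 0, 0], 30], [[0, 0, 0], [0, 0, 0], 0], [[0, 0, 0], [0, 0, 0], 0]]}}

```text
clock: 18.9
eef_pos: [427.9, 240.2, 205.9]
tcp_rot: [-3.141, -0.003, 0.069]
contact_force: [-0.1, -0.0, -1.3]
opening: 0.007
```

```bash
cat >> plan.py <<'E'
def push(phi,r): # TCP (y,z) in the mould frame with the tool's -y bottom edge on the lever's outer face
    p=np.array([106,62.3])+r*np.array([np.sin(phi),np.cos(phi)])+6*np.array([np.cos(phi),-np.sin(phi)])
    return p+[11,0]
E
python3 - <<'E'
from plan import *
A,s=cur(); print(s["clock"],A[:3,3],s["tcp_rot"])
RM=down(Ro.from_euler("z",MY).as_matrix())
X=rows(A,T(RM,mould([40,178,195])),16)
rows(X,T(RM,mould([40,178,120])),5)
E
```

```text
18.9 [427.8767283  240.1582373  205.91819625] [-3.14070107e+00 -2.99743000e-03  6.85077259e-02]
16 x [0.0074, 0.0001, 0.0007] [0.0001, -0.0002, -0.0983] | path [[435.3, 240.6, 205.2], [463.4, 249.3, 202.5], [486.0, 268.1, 199.8], [499.7, 294.2, 197.0]] [502.8, 316.1, 194.9]
5 x [0.0001, 0.0, 0.015] [-0.0, 0.0, 0.0] | path [[502.8, 316.2, 179.9], [502.8, 316.3, 164.9], [502.7, 316.4, 149.9], [502.7, 316.5, 134.9], [502.7, 316.6, 119.9]] [502.7, 316.6, 119.9]
```

Emit:
{"method": "play_rows", "body": {"moves": [[[0.0074, 0.0001, 0.0007], [0, 0, -0.0983], 0], [[0.0074, 0.0001, 0.0007], [0, 0, -0.0983], 0], [[0.0074, 0.0001, 0.0007], [0, 0, -0.0983], 0], [[0.0074, 0.0001, 0.0007], [0, 0, -0.0983], 0], [[0.0074, 0.0001, 0.0007], [0, 0, -0.0983], 0], [[0.0074, 0.0001, 0.0007], [0, 0, -0.0983], 0], [[0.0074, 0.0001, 0.0007], [0, 0, -0.0983], 0], [[0.0074, 0.0001, 0.0007], [0, 0, -0.0983], 0], [[0.0074, 0.0001, 0.0007], [0, 0, -0.0983], 0], [[0.0074, 0.0001, 0.0007], [0, 0, -0.0983], 0], [[0.0074, 0.0001, 0.0007], [0, 0, -0.0983], 0], [[0.0074, 0.0001, 0.0007], [0, 0, -0.0983], 0], [[0.0074, 0.0001, 0.0007], [0, 0, -0.0983], 0], [[0.0074, 0.0001, 0.0007], [0, 0, -0.0983], 0], [[0.0074, 0.0001, 0.0007], [0, 0, -0.0983], 0], [[0.0074, 0.0001, 0.0007], [0, 0, -0.0983], 0], [[0, 0, 0], [0, 0, 0], 0], [[0, 0, 0], [0, 0, 0], 0]]}}

```text
clock: 20.7
eef_pos: [501.8, 315.5, 192.8]
tcp_rot: [-3.141, 0.001, 1.639]
contact_force: [-0.6, -0.3, 0.7]
opening: -0.001
```

Run:
```python
from plan import *
t=snap("top",7);sd=snap("side",7)
A,s=cur(); print(s["clock"],A[:3,3],s["tcp_rot"],Ro.from_euler("z",-MY).apply(A[:3,3]-MO))
im=np.hstack([tile(t,135,220,90,100,4),tile(sd,175,90,110,110,4)[:400]])
a=np.array([[-40+k*23,106,114] for k in(-1,1)])
for c,x0,y0,dx in((t,135,220,0),(sd,175,90,360)):
    P=((proj(c,mould(a))-[x0,y0]+.5)*4+[dx,0]).round().astype(int); cv2.line(im,tuple(P[0].tolist()),tuple(P[1].tolist()),(0,0,255),1)
cv2.imwrite("pics/c8.png",im)
RM=down(Ro.from_euler("z",MY).as_matrix())
rows(A,T(RM,mould([40,178,125])),5)
```

```text
20.8 [502.09186009 315.41440737 193.27901987] [3.14137817e+00 5.80661618e-04 1.63902066e+00] [ 39.23561875 176.68950072 193.27901987]
5 x [0.0003, 0.0002, 0.0137] [0.0, 0.0001, -0.0005] | path [[502.3, 315.7, 179.6], [502.5, 316.0, 165.9], [502.6, 316.3, 152.2], [502.8, 316.6, 138.5], [503.0, 317.0, 124.8]] [503.0, 317.0, 124.8]
```

View pics/c8.png

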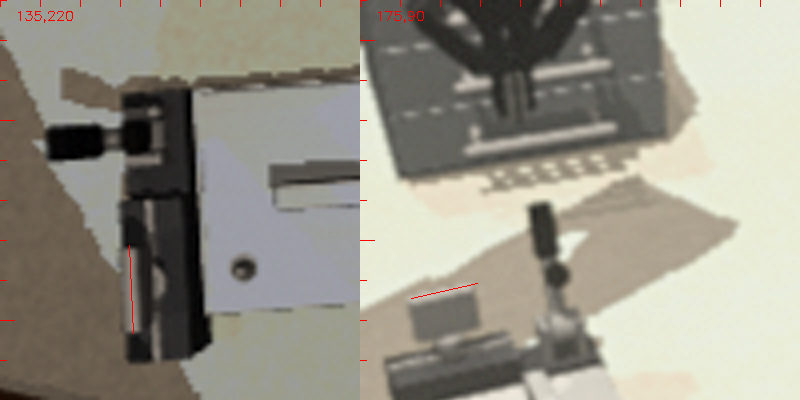

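Run:
```python
from plan import *
ph=np.linspace(0,-1.571,21); P=np.array([push(p,63+19*(-p/1.571)) for p in ph])
print(P.round(1).tolist()); d=np.diff(P,axis=0)
print([[round(a/1000,4),round(-b/1000,4)] for a,b in d])
```

```text
[[123.0, 125.3], [118.0, 126.5], [112.8, 127.3], [107.5, 127.7], [102.1, 127.7], [96.6, 127.2], [91.2, 126.2], [85.7, 124.8], [80.4, 122.9], [75.1, 120.6], [70.0, 117.8], [65.0, 114.6], [60.3, 110.9], [55.9, 106.8], [51.7, 102.3], [47.9, 97.4], [44.5, 92.2], [41.4, 86.6], [38.8, 80.7], [36.7, 74.6], [35.0, 68.3]]
[[np.float64(-0.005), np.float64(-0.0012)], [np.float64(-0.0052), np.float64(-0.0008)], [np.float64(-0.0053), np.float64(-0.0004)], [np.float64(-0.0054), np.float64(0.0)], [np.float64(-0.0054), np.float64(0.0005)], [np.float64(-0.0055), np.float64(0.001)], [np.float64(-0.0054), np.float64(0.0014)], [np.float64(-0.0054), np.float64(0.0019)], [np.float64(-0.0053), np.float64(0.0023)], [np.float64(-0.0051), np.float64(0.0028)], [np.float64(-0.0049), np.float64(0.0032)], [np.float64(-0.0047), np.float64(0.0037)], [np.float64(-0.0044), np.float64(0.0041)], [np.float64(-0.0041), np.float64(0.0045)], [np.float64(-0.0038), np.float64(0.0049)], [np.float64(-0.0034), np.float64(0.0052)], [np.float64(-0.003), np.float64(0.0056)], [np.float64(-0.0026), np.float64(0.0059)], [np.float64(-0.0022), np.float64(0.0061)], [np.float64(-0.0017), np.float64(0.0063)]]
```

Emit:
{"method": "play_rows", "body": {"moves": [[[0, 0.0005, 0.014], [0, 0, 0], 0], [[0, 0, 0.014], [0, 0, 0], 0], [[0, 0, 0.014], [0, 0, 0], 0], [[0, 0, 0.014], [0, 0, 0], 0], [[0, 0, 0.012], [0, 0, 0], 0], [[-0.006, 0, 0], [0, 0, 0], 0], [[-0.006, 0, 0], [0, 0, 0], 0], [[-0.006, 0, 0], [0, 0, 0], 0], [[-0.006, 0, 0], [0, 0, 0], 0], [[-0.006, 0, 0], [0, 0, 0], 0], [[-0.006, 0, 0], [0, 0, 0], 0], [[0, 0, 0], [0, 0, 0], 0]]}}

```text
clock: 22.0
eef_pos: [506.2, 279.9, 126.5]
tcp_rot: [3.139, -0.001, 1.641]
contact_force: [-0.2, 2.5, 1.4]
opening: 0.002
```

Emit:
{"method": "play_rows", "body": {"moves": [[[-0.006, 0, 0], [0, 0, 0], 0], [[-0.006, 0, 0], [0, 0, 0], 0], [[-0.006, 0, 0], [0, 0, 0], 0]]}}

```text
clock: 22.3
eef_pos: [507.1, 262.0, 126.0]
tcp_rot: [3.14, -0.0, 1.641]
contact_force: [-0.2, 5.1, 2.8]
opening: -0.0
```

Run:
```python
from plan import *
sd=snap("side",8)
A,s=cur(); print(s["clock"],Ro.from_euler("z",-MY).apply(A[:3,3]-MO),s["contact_force"])
im=tile(sd,165,100,130,100,5)
for b,col in((.2,(0,0,255)),(.1,(0,200,0)),(0,(255,0,0))):
    P=proj(sd,mould(np.array([[40,106+r*np.sin(b),62.3+r*np.cos(b)] for r in(0,92)])))
    P=((P-[165,100]+.5)*5).round().astype(int); cv2.line(im,tuple(P[0].tolist()),tuple(P[1].tolist()),col,1)
cv2.imwrite("pics/c9.png",im)
```

```text
22.35 [ 40.31749456 122.2832743  125.91945475] [1.27702798 3.98336323 2.47610206]
```

View pics/c9.png

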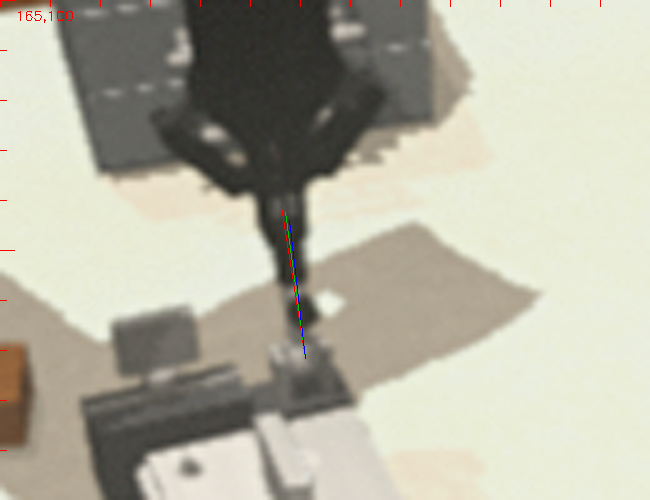

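Emit:
{"method": "play_rows", "body": {"moves": [[[-0.005, 0, -0.001], [0, 0, 0], 0], [[-0.005, 0, -0.0006], [0, 0, 0], 0], [[-0.0053, 0, -0.0004], [0, 0, 0], 0], [[-0.0054, 0, 0], [0, 0, 0], 0], [[-0.0054, 0, 0.0005], [0, 0, 0], 0], [[-0.0055, 0, 0.001], [0, 0, 0], 0], [[-0.0054, 0, 0.0014], [0, 0, 0], 0], [[-0.0054, 0, 0.0019], [0, 0, 0], 0], [[-0.0053, 0, 0.0023], [0, 0, 0], 0], [[-0.0051, 0, 0.0028], [0, 0, 0], 0]]}}

```text
clock: 23.35
eef_pos: [510.1, 209.1, 117.5]
tcp_rot: [3.141, -0.0, 1.641]
contact_force: [-0.9, 5.6, 0.5]
opening: -0.002
```

Emit:
{"method": "play_rows", "body": {"moves": [[[-0.0049, 0, 0.0032], [0, 0, 0], 0], [[-0.0047, 0, 0.0037], [0, 0, 0], 0], [[-0.0044, 0, 0.0041], [0, 0, 0], 0], [[-0.0041, 0, 0.0045], [0, 0, 0], 0]]}}

```text
clock: 23.75
eef_pos: [511.9, 191.0, 102.1]
tcp_rot: [3.14, -0.0, 1.641]
contact_force: [-0.6, 4.2, 2.1]
opening: -0.001
```

Emit:
{"method": "play_rows", "body": {"moves": [[[-0.0038, 0, 0.0049], [0, 0, 0], 0], [[-0.0034, 0, 0.0052], [0, 0, 0], 0], [[-0.003, 0, 0.0056], [0, 0, 0], 0]]}}

```text
clock: 24.05
eef_pos: [512.7, 180.9, 86.3]
tcp_rot: [3.14, 0.0, 1.641]
contact_force: [-0.4, 2.9, 3.3]
opening: 0.0
```

Emit:
{"method": "play_rows", "body": {"moves": [[[-0.0026, 0, 0.0059], [0, 0, 0], 0], [[-0.0022, 0, 0.0061], [0, 0, 0], 0], [[-0.0017, 0, 0.0053], [0, 0, 0], 0], [[0, 0, 0], [0, 0, 0], 0]]}}

```text
clock: 24.45
eef_pos: [513.0, 174.5, 68.8]
tcp_rot: [3.141, 0.0, 1.641]
contact_force: [0.4, 1.6, 2.5]
opening: -0.001
```

Emit:
{"method": "play_rows", "body": {"moves": [[[0, 0, 0.001], [0, 0, 0], 0], [[0, 0, 0], [0, 0, 0], 0]]}}

```text
clock: 24.65
eef_pos: [513.1, 174.4, 68.4]
tcp_rot: [3.141, 0.0, 1.641]
contact_force: [-0.0, 0.4, 5.5]
opening: -0.001
```

Emit:
{"method": "play_rows", "body": {"moves": [[[0, 0, 0.001], [0, 0, 0], 0], [[0, 0, 0], [0, 0, 0], 0]]}}

```text
clock: 24.85
eef_pos: [513.2, 174.4, 67.7]
tcp_rot: [3.14, 0.001, 1.642]
contact_force: [-0.9, 0.5, 8.5]
opening: -0.002
```

Emit:
{"method": "play_rows", "body": {"moves": [[[0, 0, 0.001], [0, 0, 0], 0], [[0, 0, 0], [0, 0, 0], 0]]}}

```text
clock: 25.05
eef_pos: [513.3, 174.4, 67.2]
tcp_rot: [3.14, 0.001, 1.642]
contact_force: [-2.1, -0.1, 13.9]
opening: 0.001
```

Emit:
{"method": "play_rows", "body": {"moves": [[[0, 0, 0.001], [0, 0, 0], 0], [[0, 0, 0], [0, 0, 0], 0]]}}

```text
clock: 25.25
eef_pos: [513.4, 174.4, 66.6]
tcp_rot: [3.14, 0.001, 1.642]
contact_force: [-4.3, -2.2, 19.8]
opening: -0.002
```

Emit:
{"method": "play_rows", "body": {"moves": [[[0, 0, 0.001], [0, 0, 0], 0], [[0, 0, 0], [0, 0, 0], 0]]}}

```text
clock: 25.45
eef_pos: [513.6, 174.4, 66.0]
tcp_rot: [3.139, 0.001, 1.642]
contact_force: [-4.3, -1.7, 24.3]
opening: -0.0
```

Emit:
{"method": "play_rows", "body": {"moves": [[[0, 0, -0.004], [0, 0, 0], 0], [[0, 0, -0.006], [0, 0, 0], 0], [[0, 0, -0.01], [0, 0, 0], 0], [[0, 0, -0.02], [0, 0, 0], 0], [[0, 0, -0.03], [0, 0, 0], 0], [[0, 0, -0.03], [0, 0, 0], 0], [[0, 0, -0.03], [0, 0, 0], 0], [[-0.03, 0, 0], [0, 0, 0], 0], [[-0.03, 0, 0], [0, 0, 0], 0], [[-0.04, 0, 0], [0, 0, 0], 0], [[-0.04, 0, 0], [0, 0, 0], 0], [[-0.04, 0, 0], [0, 0, 0], 0], [[0, 0, 0], [0, 0, 0], 0], [[0, 0, 0], [0, 0, 0], 0]]}}

```text
clock: 26.85
eef_pos: [525.3, -5.6, 194.5]
tcp_rot: [3.141, -0.0, 1.639]
contact_force: [0.3, 0.5, 0.3]
opening: 0.002
```

Run:
```python
from plan import *
sd=snap("side",9);t=snap("top",9)
A,s=cur(); print(s["clock"],A[:3,3],s["contact_force"])
im=np.hstack([tile(sd,185,150,65,75,6),tile(t,170,220,65,75,6)])
for c,x0,y0,dx in((sd,185,150,0),(t,170,220,390)):
  for th,col in((1.92,(0,0,255)),(1.77,(255,0,0))):
    b=.35-th
    for x in(31,49):
      P=proj(c,mould(np.array([[x,106+r*np.sin(b)+6*np.cos(b),62.3+r*np.cos(b)-6*np.sin(b)] for r in(52,92)])))
      P=((P-[x0,y0]+.5)*6+[dx,0]).round().astype(int); cv2.line(im,tuple(P[0].tolist()),tuple(P[1].tolist()),col,1)
cv2.imwrite("pics/c10.png",im)
```

```text
26.95 [525.34263695  -4.24467513 194.44801147] [-0.67408208  0.27260827  0.29510469]
```

View pics/c10.png

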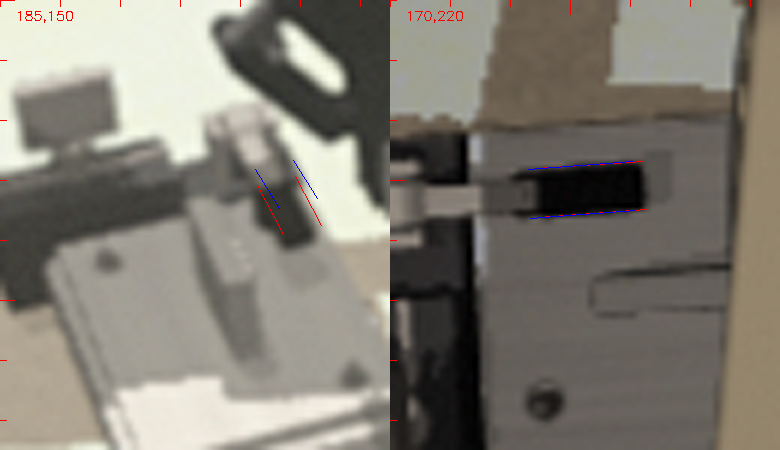

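Run:
```python
from rig import *
print(sense()["contact_force"]); print(sign_off())
```

```text
[-0.67408208  0.27260827  0.29510469]
the job is handed in; nothing more can be done
None
```

The mould is closed and clamped, and I handed the job in at about 27 s of the 58 s allowed. `sign_off()` gave no verdict.

- **Plate:** I gripped it by the rib (opening matched the 14 mm handle) and lifted it along its own z; about 5.8 N hung from the gripper. I lowered it over both pins in small steps until it met the mould at about 6 N, then let go. In the pictures it lies flush, with a pin showing in its hole.
- **Wing nut:** I turned it about 1.16 rad clockwise, until the measured tool yaw (0.071 rad) matched the mould's (0.0705 rad). The next picture, taken while the lever was still open, shows the wings lying along the rib.
- **Cam lever:** I pushed it over with the shut fingers and pressed down to about 24 N. The last pictures show the grip level over the plate, slightly below where I had drawn the stop position, so I take it as fully down.
- **Arm and surroundings:** The arm ended about 190 mm up, with a force reading near zero. I never went near the jar or the figure, but did not check them with a picture at the end.

**Not measured directly:**
- The foot's force on the plate; I rely on the nut setting and the lever being down.
- The plate's final offset and tilt, which I judged from the pictures and from how it seated on the pins.

No check failed. In-hand measurements put the plate 1 to 1.5 mm off the mould's centre before I lowered it. I corrected part of that, and the taper and hole clearance covered the rest.

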